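Close the ball polisher and hold its run lever

TASK

Put the lid on the drum of the billiard-ball polisher and push it down until it is fully home, flush on the steel rim with the orange seal pressed in; set it down, do not drop it. Only then press the red pad of the spring lever halfway down, so that the lever is level, without running it down to its bottom stop, and finish while still holding it level, with the hand off the lid. Leave the other things on the table where they are.

Things in the scene. Friction and masses are not known exactly. Their poses are not given: they have to be found in the camera images.
- polisher: billiard-ball polisher, fixed (mm): grey base 200 (x) x 290 (y) x 28 high with a round open steel drum, 172 outside dia, wall 10, rim 104 above the table, three balls already in it (fixed, tops over 15 below the rim); towards its own -y, beside the drum, a spring lever. Origin: centre of the base's underside, z up.
- drum_rim (a point): centre of the drum's mouth at the height of its steel rim (104 mm above the table). Around the mouth an orange seal collar (167 mm outer, 155 mm inner dia) stands up to 10 mm above the rim; the lid rests on it until pressed.
- seal (a joint): how far the orange seal collar is pushed down, m: 0 = standing 10 mm above the rim, 0.010 = flush with the rim, where the lid's flange meets the steel. It takes about 11 N to move, has no spring and stays where it is pushed; the lid's weight alone does not move it.
- lid: the drum's lid, about 0.25 kg (mm): black flange 178 dia x 8; under it a grey plug 142 dia x 14 deep (drum mouth: 152); on top a brass knob 34 dia x 34 high. Starts plug down on a cork mat (210 dia, 4 thick). Origin: centre of the plug's underside, z up; flange underside 14 above it, flange top 22, knob top 56.
- lid_flange (a point): centre of the lid at the height of the flange's underside (14 mm above the lid's origin).
- lid_knob (a point): centre of the top of the lid's brass knob (56 mm above the lid's origin).
- lever_pivot (a point): the polisher's spring (dead-man) lever (mm): steel bar 14 wide with a red square pad 46 x 46 x 12 at its end. This point is on the pivot, 112 above the table; own -x runs along the bar to the pad; own z is upright when level. At rest it slopes up to the pad by 0.25 rad; level, the bar is flush with the top edges of two green-striped cheeks.
- lever_pad (a point): centre of the top face of the red pad, 110 mm from the pivot along the lever. Height above the table: 146 mm at rest, 119 mm with the lever level, 92 mm at the bottom stop.
- lever (a joint): lever angle in rad: 0 = at rest, pad up; 0.25 = level (halfway); 0.5 = bottom stop. Grows as the pad is pressed down. A spring pushes it back up: about 2 N on the pad at the start, 6 N at level, 9.5 N at the stop.
- chalk: white-sided chalk cube with a blue top, 22 x 22 x 20 mm; origin centre of underside. Leave alone.
- polish: white polish bottle with a blue cap, 60 dia x 170 mm, standing; origin centre of underside. Leave alone.
- mug: blue mug, 80 dia x 90 mm; origin centre of underside. Leave alone.
- brush: hand brush lying on the table; origin in its underside. Leave alone.
- wax_tin: round yellow tin, 70 dia x 30 mm; origin centre of underside. Leave alone.

How it is judged (in metres and radians):
On the way:
1. the lid is on the drum and pressed fully home (value of joint seal above 0.0085 m and z of lid_flange in the frame of drum_rim below 0.002 m and horizontal distance between lid_flange and drum_rim below 0.008 m and angle between lid's own z axis and vertical below 0.035 rad), for 0.2 s.
At the end, for the whole second after the job is handed in: The lid is on the drum, level within 0.035 rad, centred within 8 mm, its flange within 2 mm of the steel rim and the seal pushed in by at least 8.5 mm; the robot, off the lid, holds the lever between 0.17 and 0.33 rad (level is 0.25), pushing on it with more than 2.5 N (all of step 1 and value of joint lever between 0.17 and 0.33 rad and contact force between any of the fingers, the arm and lever above 2.5 N and contact force between each of the fingers, the arm and lid below 0.3 N and linear speed of lid below 0.02 m/s); the arm keeps its last pose, push and grip.
It fails at once if the lever is pressed before the lid is fully home (value of joint lever above 0.1 rad and value of joint seal below 0.008 m).
It fails at once if the lever is run down towards its bottom stop (value of joint lever above 0.44 rad).
It fails at once if the lid is dropped (linear speed of lid above 0.6 m/s and contact force between the fingers and lid below 0.1 N).
It fails at once if one of the other things is shifted by more than 30 mm (distance of any of chalk, polish, mug, brush, wax_tin from where it was at the start of the episode above 0.03 m).
It also fails if it takes over 45 s, if anything falls off the work surface, if the arm or the gripper's body presses on something with over 40 N, if the wrist force passes 120 N, or if a joint passes its speed limit or range.

ROBOT

A 6-joint arm with a two-finger parallel gripper is mounted at the origin on the work surface. World frame = base frame: x ahead of the robot, y to its left, z up, the work surface at z = 0. Lengths are in m, angles in degrees, forces in N, time in s.
With the tool pointing down it reaches from about 0.3 to 0.75 m from the base axis. Payload 8.5 kg.
Tool frame: the origin (TCP) lies on the centre line of the jaws, within the pads' length; the fingertips stand 11 mm ahead of it and the grasp point (between the pads) lies 8 mm behind it; z points along the fingers, y is the line along which they close (so a half turn about z gives the same grasp; the last joint's range is limited). The gripper opens to 85 mm and grips with 20 to 120 N. Pads are 22 mm wide; open, the fingers measure 114 mm over their backs; the gripper's body (76 mm by 85 mm) begins 54 mm behind the grasp point. The pads swing forward as they close: fully open they stand 13 mm farther back than shut.
Start: joints at [55.101, 21.807, 74.336, -0, 83.858, -12.336], TCP at [0.211, 0.508, 0.242] pointing down, gripper open.
Joint ranges: [-178.18, 178.18], [-50.72, 133.34], [12.68, 142.11], [-81.47, 261.47], [9.98, 163.14], [-165.26, 165.26]. Speed limits (degrees/s): [136.94, 136.94, 180, 180, 180, 180].

INTERFACE

Orientations are given as a 3x3 rotation matrix whose columns are the frame's x, y, z axes.
In Python, from rig import env, eyes gives the robot as it stands (env), with the cameras (eyes).
- The arm moves only by the tool tcp_steps, called by a JSON object that holds its "method" and its "body", one argument or row to a line. Schema: {"type":"object","properties":{"increments":{"type":"array","items":{"type":"object","properties":{"d":{"type":"array","items":{"type":"number"},"minItems":3,"maxItems":3},"rz":{"type":"number"},"aperture":{"type":"number"}},"additionalProperties":false,"required":["aperture"]},"minItems":1,"maxItems":10},"force":{"type":"number"},"only":{"type":"string"},"quiet":{"type":"boolean"},"lines":{"type":"string"}},"required":["increments"],"additionalProperties":false}. increments is a list of rows, 1 to 10 of them, each an object with the fields d (a list: dx, dy, dz in parts of the range, where 1.0 means 0.8 m), rz (a turn about the tool's z in normalised numbers (1 is 45 degrees)), aperture (the finger opening in m); a field left out counts as zero (the opening has to be given); each row shifts and turns the commanded pose from where the row before left it, along the tool's axes as they then stand; what a row does not reach is not made up. A row lasts 1/10 s, in which the tool goes at most 0.05 m and 8.59 degrees, less where a joint would pass 70% of its speed; a pose out of reach is approached as far as the arm can. The fingers move at their own pace and stop on an object; force is the grip in N (left out, the last holds). Time passes only in rows, so rows that do not move let the fingers close. The tool returns the time, the measured TCP pose, the force, the opening and the grip force at its end. only (a regular expression) keeps the lines of the reply that match it, lines (a string "A,B") keeps lines A to B, and quiet returns only ok. Input that does not fit is refused with a message, and nothing moves.
- env.observe(): the state, without advancing time (a new reading comes with each control period).
- eyes.get_image(name): name is "side" or "top" or "wrist"; returns a dict with "pixels" (480x640x3 uint8, red, green, blue), "K" (3x3 intrinsics, pixels), "distortion" ([k1, k2, p1, p2, k3] as OpenCV has them; the pictures are not rectified), "extrinsics" (4x4, takes a point from world to camera coordinates). Camera axes: x right, y down, z forward; pixel columns grow to the right and rows downward; lengths in m; the calibration is good to about 2 mm. A picture is of the moment at which its call begins. There is no depth.
- env.close_job(): hands the job in; it is judged then, once.
The state is a dict: "time_s": time; "q": joint angles; "qvel": joint speeds; "joint_efforts": joint torques, N m; "position": TCP position; "tool_rot": TCP orientation; "ft_force": force on the tool from outside, world axes, zero at the start; "wrist_torque": the same for the moment, N m; "grip_width": finger opening in m; "gripper_force": force on a finger pad.
Only numpy, scipy, OpenCV 4.12 (cv2) and the standard library are available. Lean on these libraries where they do the work, as an engineer would, in place of code of your own. Each camera call takes 0.05 s, during which the arm holds its last target. There are 200 camera calls.

## Working session

There is one attempt and no reset: what is moved stays moved. The work goes in short steps, Python scripts to look and compute and a tool call to move; the robot and the scene stay as the last step left them, time stands still between calls to the robot, and variables do not carry over. Pictures are saved under pics/ and viewed, at most 10 in all, crops included, and the job is handed in when it is done.

```bash
ls; mkdir -p pics
```

Run:
```python
from rig import env, eyes
import cv2,numpy as np
o=env.observe()
print(o['time_s'],o['position'],np.round(o['tool_rot'],3).tolist(),o['ft_force'],o['grip_width'])
for n in ['top','side']:
    d=eyes.get_image(n); cv2.imwrite(f'pics/{n}0.png',d['pixels'][:,:,::-1])
    np.savez(f'pics/{n}0.npz',**d); print(n,d['K'].tolist(),d['distortion'],np.round(d['extrinsics'],3).tolist())
```

```text
pics
rig.py
0.0 [0.21086522 0.50766132 0.24170137] [[-0.923, 0.384, -0.001], [0.384, 0.923, -0.001], [0.0, -0.001, -1.0]] [-0.55234471  0.7795708   0.10139335] 0.08514340065497061
top [[480.9694864056139, 0.0, 317.47700782086474], [0.0, 480.9694864056139, 229.22459369985563], [0.0, 0.0, 1.0]] [-0.11795832  0.          0.          0.          0.        ] [[0.006, -1.0, 0.015, -0.021], [-0.998, -0.007, -0.067, 0.625], [0.067, -0.014, -0.998, 1.501], [0.0, 0.0, 0.0, 1.0]]
side [[558.0014560445807, 0.0, 328.9389515660475], [0.0, 558.0014560445807, 246.92595068854183], [0.0, 0.0, 1.0]] [0.04753717 0.         0.         0.         0.        ] [[0.765, -0.644, 0.012, -0.481], [-0.451, -0.549, -0.704, 0.359], [0.46, 0.533, -0.71, 1.179], [0.0, 0.0, 0.0, 1.0]]
```

View pics/top0.png

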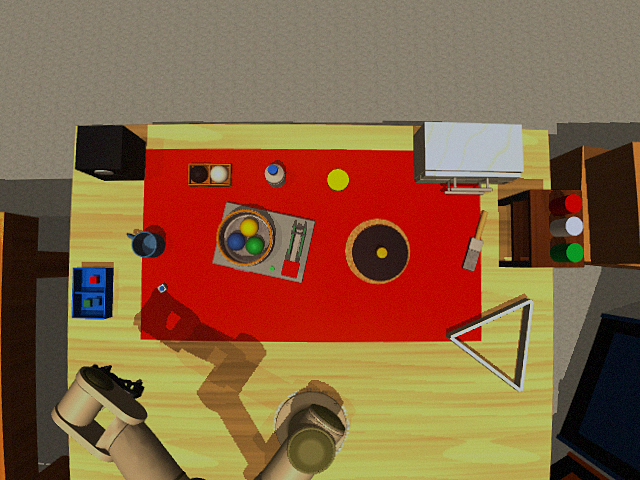

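View pics/side0.png

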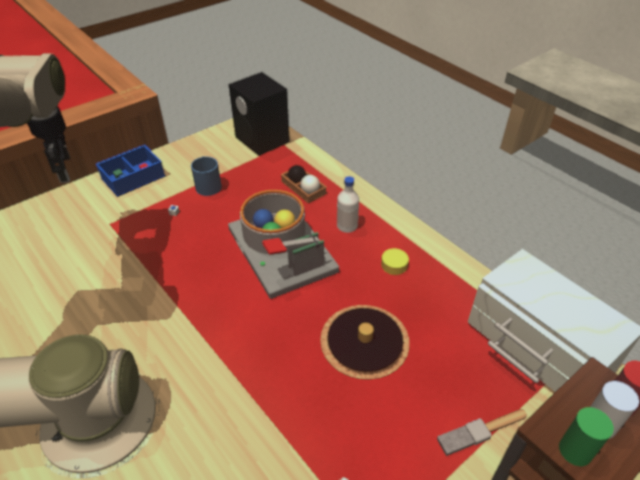

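The top view shows the lid at about (380,251) with its brass knob at (382,253). The drum is at about (246,237), the red pad at (291,268), and the lever pivot end near (300,225). The side view shows the knob at (366,332), the drum at (272,215) and the pad at (274,246).

Create h.py:
```python
import cv2,numpy as np
from scipy.optimize import least_squares
def ray(d,uv):
    n=cv2.undistortPoints(np.float64(uv).reshape(-1,1,2),d['K'],d['distortion'])[:,0]
    E=d['extrinsics'];R,t=E[:3,:3],E[:3,3]
    return -R.T@t,np.c_[n,np.ones(len(n))]@R
def plane(d,uv,z):
    c,r=ray(d,uv); return c+r*((z-c[2])/r[:,2])[:,None]
def circ(p):
    f=lambda s:np.hypot(p[:,0]-s[0],p[:,1]-s[1])-s[2]
    return least_squares(f,[*p[:,:2].mean(0),.08],loss='soft_l1',f_scale=.002).x
def blobs(d,lo,hi,box,k=0):
    x0,y0,x1,y1=box; h=cv2.cvtColor(np.ascontiguousarray(d['pixels']),cv2.COLOR_RGB2HSV)
    m=cv2.inRange(h,np.array(lo),np.array(hi)); b=np.zeros_like(m); b[y0:y1,x0:x1]=m[y0:y1,x0:x1]
    cs=cv2.findContours(b,cv2.RETR_EXTERNAL,cv2.CHAIN_APPROX_NONE)[0]
    return sorted(cs,key=cv2.contourArea,reverse=True),b
def cen(c): m=cv2.moments(c); return [m['m10']/m['m00'],m['m01']/m['m00']]
def tri(ds,uvs):
    A=[];b=[]
    for d,u in zip(ds,uvs):
        c,r=ray(d,[u]); r=r[0]/np.linalg.norm(r[0]); P=np.eye(3)-np.outer(r,r); A.append(P);b.append(P@c)
    return np.linalg.lstsq(np.vstack(A),np.hstack(b),rcond=None)[0]
```

Run:
```python
from h import *
T=dict(np.load('pics/top0.npz'));S=dict(np.load('pics/side0.npz'))
for n,d,b in [('T',T,(340,212,415,290)),('S',S,(318,300,412,380))]:
    cs,_=blobs(d,(0,0,0),(179,255,75),b); hull=cv2.convexHull(cs[0],returnPoints=True)[:,0]
    print(n,'flange',circ(plane(d,hull,.004+.022)))
kT,_=blobs(T,(15,120,120),(35,255,255),(370,243,394,263)); kS,_=blobs(S,(10,80,100),(35,255,255),(352,318,380,348))
print('knob',cen(kT[0]),cv2.contourArea(kT[0]),cen(kS[0]),cv2.contourArea(kS[0]),'top plane',plane(T,[cen(kT[0])],.055))
for n,d,b in [('T',T,(212,203,280,272)),('S',S,(238,188,308,250))]:
    cs,m=blobs(d,(5,90,70),(20,255,255),b); p=np.concatenate([c for c in cs if len(c)>8])[:,0]; hull=cv2.convexHull(p)[:,0]
    print(n,'seal',len(hull),circ(plane(d,hull,.114)))
for n,d,b in [('T',T,(281,258,302,280)),('S',S,(262,236,290,256))]:
    h=cv2.cvtColor(d['pixels'],cv2.COLOR_RGB2HSV); m=(cv2.inRange(h,np.array((0,180,120)),np.array((6,255,255)))|cv2.inRange(h,np.array((174,180,120)),np.array((179,255,255))))
    x0,y0,x1,y1=b; q=np.zeros_like(m);q[y0:y1,x0:x1]=m[y0:y1,x0:x1]
    c=max(cv2.findContours(q,0,1)[0],key=cv2.contourArea); print(n,'pad',cen(c),cv2.boundingRect(c),plane(d,[cen(c)],.146))
# base corners, top
print('base',plane(T,[[225,202],[315,218],[304,283],[214,267]],.028))
def crop(d,b,s): x0,y0,x1,y1=b; return cv2.resize(d['pixels'][y0:y1,x0:x1,::-1],None,fx=s,fy=s,interpolation=cv2.INTER_CUBIC)
a=crop(T,(205,195,325,290),4);c=crop(S,(225,180,345,300),4)[:380]
cv2.imwrite('pics/c0.png',cv2.resize(np.hstack([a,c]),(800,317)))
```

```text
T flange [ 0.55325015 -0.2144086   0.08773026]
S flange [ 0.55235387 -0.21967171  0.08666494]
knob [381.55555555555554, 252.46527777777777] 72.0 [365.13405797101444, 329.9574275362319] 184.0 top plane [[ 0.55222873 -0.21608167  0.055     ]]
T seal 32 [0.59481495 0.20243384 0.08419736]
S seal 31 [0.59913966 0.19743036 0.08916909]
T pad [289.8721568627451, 268.4407843137255] (281, 260, 18, 18) [[0.50284184 0.06333695 0.146     ]]
S pad [273.741134751773, 245.69148936170214] (264, 239, 22, 14) [[0.50292639 0.05901772 0.146     ]]
base [[ 0.70942165  0.2760739   0.028     ]
 [ 0.66034296 -0.00949876  0.028     ]
 [ 0.45585553  0.0237351   0.028     ]
 [ 0.50369896  0.30718837  0.028     ]]
```

View pics/c0.png

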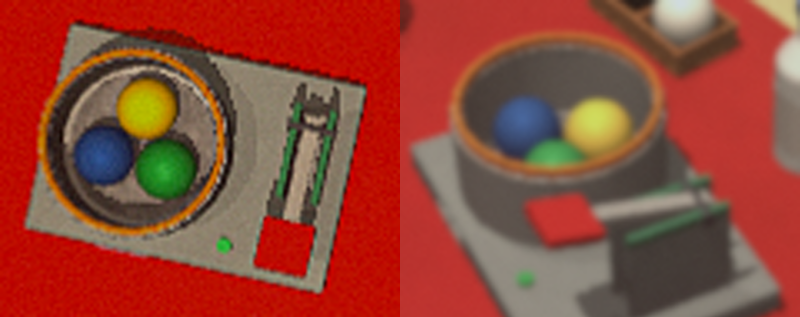

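The crops show the polisher yawed about -9.6°, the seal ring centred near (0.596, 0.200), and the pad near (0.503, 0.061) on the robot side. I'm moving over the lid.

Units first: shifts go in shares of 0.8 m and turns go in shares of 45 degrees. So -0.03 m / 0.8 = -0.0375, -0.027 m / 0.8 = -0.0338.

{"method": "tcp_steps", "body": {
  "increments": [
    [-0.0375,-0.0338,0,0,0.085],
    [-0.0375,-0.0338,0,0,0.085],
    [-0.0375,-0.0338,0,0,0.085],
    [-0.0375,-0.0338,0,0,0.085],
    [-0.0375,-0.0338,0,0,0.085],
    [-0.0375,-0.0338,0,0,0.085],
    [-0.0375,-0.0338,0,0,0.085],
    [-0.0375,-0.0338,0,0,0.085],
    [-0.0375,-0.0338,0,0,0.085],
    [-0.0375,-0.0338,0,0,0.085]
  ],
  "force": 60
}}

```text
refused: increments[0]: [-0.0375, -0.0338, 0, 0, 0.085] is not of type 'object' (schema: type "object"). Nothing was moved.
```

Nothing moved. I misread the format; it is a list of objects, one for each row. Resending.

{"method": "tcp_steps", "body": {
  "increments": [
    {"d":[-0.0375,-0.0338,0],"aperture":0.085},
    {"d":[-0.0375,-0.0338,0],"aperture":0.085},
    {"d":[-0.0375,-0.0338,0],"aperture":0.085},
    {"d":[-0.0375,-0.0338,0],"aperture":0.085},
    {"d":[-0.0375,-0.0338,0],"aperture":0.085},
    {"d":[-0.0375,-0.0338,0],"aperture":0.085},
    {"d":[-0.0375,-0.0338,0],"aperture":0.085},
    {"d":[-0.0375,-0.0338,0],"aperture":0.085},
    {"d":[-0.0375,-0.0338,0],"aperture":0.085},
    {"d":[-0.0375,-0.0338,0],"aperture":0.085}
  ],
  "force": 60
}}

```text
time_s: 1.1
position: [0.3847, 0.1419, 0.2423]
tool_rot: [[-0.923, 0.384, -0.0], [0.384, 0.923, 0.0], [0.0, -0.0, -1.0]]
ft_force: [0.9, 0.1, 0.0]
grip_width: 0.0849
gripper_force: 0.0
```

{"method": "tcp_steps", "body": {
  "increments": [
    {"d":[-0.0375,-0.0338,0],"aperture":0.085},
    {"d":[-0.0375,-0.0338,0],"aperture":0.085},
    {"d":[-0.0375,-0.0338,0],"aperture":0.085},
    {"d":[-0.0375,-0.0338,0],"aperture":0.085},
    {"d":[-0.0375,-0.0338,0],"aperture":0.085},
    {"d":[-0.0375,-0.0338,0],"aperture":0.085},
    {"d":[-0.0375,-0.0338,0],"aperture":0.085},
    {"d":[-0.0375,-0.0338,0],"aperture":0.085},
    {"d":[-0.0313,-0.0313,0],"aperture":0.085},
    {"d":[-0.0313,-0.025,0.025],"aperture":0.085}
  ]
}}

```text
time_s: 2.1
position: [0.5532, -0.2112, 0.2238]
tool_rot: [[-0.923, 0.385, 0.004], [0.385, 0.923, -0.002], [-0.004, -0.001, -1.0]]
ft_force: [0.3, 0.8, 0.6]
grip_width: 0.0852
gripper_force: 0.0
```

Create st.py:
```python
import sys,numpy as np
from rig import env, eyes
def delta(x,y,z):
    o=env.observe();print(o['time_s'],np.round(o['position'],4),'tool delta',np.round(o['tool_rot'].T@(np.array([x,y,z])-o['position']),4),'q6',o['q'],'f',o['ft_force'])
delta(*map(float,sys.argv[1:4]))
```

```bash
python3 st.py .5525 -.217 .142
```

```text
2.1 [ 0.5532 -0.2112  0.2238] tool delta [-0.0012 -0.0056  0.0818] q6 [-3.23382157e+01  2.67062098e+01  6.93744136e+01 -4.87305578e-03
  8.36715390e+01 -9.97230293e+01] f [0.28940005 0.75101871 0.58735936]
```

Scaled: 0.02 m / 0.8 = 0.025, -0.0055 m / 0.8 = -0.0069.

{"method": "tcp_steps", "body": {
  "increments": [
    {"d":[-0.0013,-0.0069,0.025],"aperture":0.085},
    {"d":[0,0,0.025],"aperture":0.085},
    {"aperture":0.085},
    {"aperture":0.085}
  ]
}}

```text
time_s: 2.5
position: [0.551, -0.2142, 0.1827]
tool_rot: [[-0.924, 0.384, -0.0], [0.384, 0.924, 0.0], [0.0, 0.0, -1.0]]
ft_force: [0.2, -0.4, 0.7]
grip_width: 0.0848
gripper_force: 0.0
```

Run:
```python
from rig import env, eyes
from h import *
d=eyes.get_image('wrist');cv2.imwrite('pics/w1.png',d['pixels'][:,:,::-1]);np.savez('pics/w1.npz',**d)
cs,_=blobs(d,(12,100,80),(35,255,255),(0,0,640,480))
for c in cs[:3]:
    if cv2.contourArea(c)>100: print(cen(c),cv2.contourArea(c),plane(d,[cen(c)],.06))
```

```text
[365.8708932589766, 187.56638293709028] 8517.5 [[ 0.52866633 -0.16612444  0.06      ]]
[546.5066512434934, 386.59832272990167] 3458.0 [[ 0.72536324 -0.09172627  0.06      ]]
[310.16006523765145, 241.29900590245416] 2146.0 [[ 0.54854061 -0.21347105  0.06      ]]
```

View pics/w1.png

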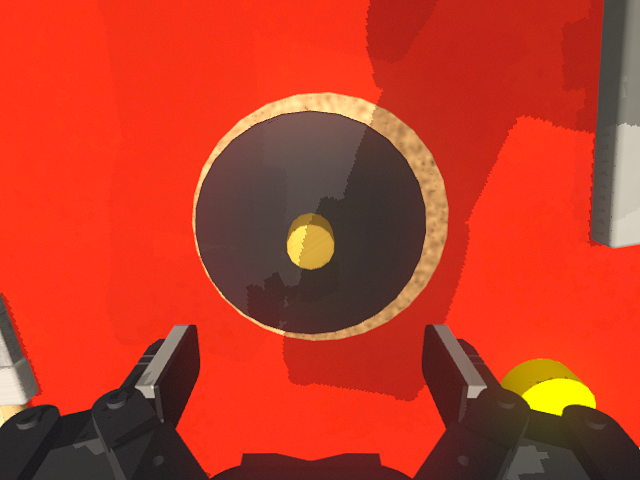

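The wrist view shows the knob top at about (311,246) and the flange centred at about (311,222). The knob sits midway between the jaws.

Run:
```python
from h import *
d=dict(np.load('pics/w1.npz'))
h=cv2.cvtColor(d['pixels'],cv2.COLOR_RGB2HSV); m=cv2.inRange(h,np.array((0,0,0)),np.array((179,110,110))); m[:,:190]=0;m[340:]=0;m[:,432:]=0
c=max(cv2.findContours(m,0,1)[0],key=cv2.contourArea); print('flange',cv2.boundingRect(c),circ(plane(d,cv2.convexHull(c)[:,0],.026)))
print('knob',plane(d,[[310.5,246]],.06)); 
cs,_=blobs(d,(22,100,160),(30,255,255),(280,210,340,275)); print(cv2.minEnclosingCircle(cs[0]),plane(d,[cv2.minEnclosingCircle(cs[0])[0]],.06))
```

```bash
python3 st.py .551 -.216 .042
```

```text
flange (196, 119, 230, 213) [ 0.5523538  -0.21473454  0.08688302]
knob [[ 0.55173389 -0.21454976  0.06      ]]
((302.0, 245.0), 20.396177291870117) [[ 0.54885026 -0.21961514  0.06      ]]
2.55 [ 0.5513 -0.2143  0.1833] tool delta [-0.0002 -0.0017  0.1413] q6 [-3.27014493e+01  2.85559825e+01  7.31508739e+01  7.34467175e-04
  7.82214295e+01 -1.00155822e+02] f [0.33244072 0.93655728 0.31845105]
```

Scaled: 0.03 m / 0.8 = 0.0375, 0.025 m / 0.8 = 0.0313.

{"method": "tcp_steps", "body": {
  "increments": [
    {"d":[0,0,0.0375],"aperture":0.085},
    {"d":[0,0,0.0375],"aperture":0.085},
    {"d":[0,0,0.0375],"aperture":0.085},
    {"d":[0,0,0.0313],"aperture":0.085},
    {"d":[0,0,0.0213],"aperture":0.085},
    {"d":[0,0,0.0113],"aperture":0.06},
    {"aperture":0.02},
    {"aperture":0.02},
    {"aperture":0.02},
    {"aperture":0.02}
  ],
  "force": 60
}}

```text
time_s: 3.55
position: [0.5517, -0.2148, 0.043]
tool_rot: [[-0.924, 0.384, 0.003], [0.384, 0.924, -0.002], [-0.003, -0.001, -1.0]]
ft_force: [-0.7, -0.1, 6.2]
grip_width: 0.0327
gripper_force: 59.8
```

{"method": "tcp_steps", "body": {
  "increments": [
    {"aperture":0.02},
    {"aperture":0.02},
    {"aperture":0.02}
  ]
}}

```text
time_s: 3.85
position: [0.5516, -0.2148, 0.043]
tool_rot: [[-0.923, 0.384, 0.003], [0.384, 0.923, -0.002], [-0.003, -0.001, -1.0]]
ft_force: [0.0, -0.4, 6.4]
grip_width: 0.0322
gripper_force: 59.8
```

Scaled: -0.035 m / 0.8 = -0.0438, -0.03 m / 0.8 = -0.0375.

{"method": "tcp_steps", "body": {
  "increments": [
    {"d":[0,0,-0.0125],"aperture":0.02},
    {"d":[0,0,-0.0375],"aperture":0.02},
    {"d":[0,0,-0.0438],"aperture":0.02},
    {"d":[0,0,-0.0438],"aperture":0.02},
    {"d":[0,0,-0.0438],"aperture":0.02},
    {"d":[0,0,-0.0438],"aperture":0.02},
    {"aperture":0.02}
  ]
}}

```text
time_s: 4.55
position: [0.5521, -0.2149, 0.2269]
tool_rot: [[-0.923, 0.384, 0.008], [0.384, 0.924, -0.005], [-0.009, -0.002, -1.0]]
ft_force: [0.3, 0.0, -3.3]
grip_width: 0.0325
gripper_force: 60.2
```

Run:
```python
from h import *
d=dict(np.load('pics/w1.npz'));E=d['extrinsics'];print('cam',-E[:3,:3].T@E[:3,3],'R',np.round(E[:3,:3],2).tolist(),d['K'][0])
T=dict(np.load('pics/top0.npz'))
cs,m=blobs(T,(5,90,70),(20,255,255),(212,203,280,272))
p=np.argwhere(m)[:,::-1]; P=plane(T,p,.114); s=circ(P); print('mid ring',s); 
b,_=blobs(T,(100,100,30),(125,255,255),(262,160,288,190)); print('bottle',plane(T,[cen(b[0])],.165))
```

```bash
python3 st.py .594 .202 .225
```

```text
cam [ 0.47356703 -0.18191772  0.31310299] R [[0.38, 0.92, -0.0], [0.87, -0.36, 0.32], [0.3, -0.12, -0.95]] [391.85456821   0.         310.48472505]
mid ring [0.59456801 0.20250613 0.07953868]
bottle [[0.78951355 0.11688902 0.165     ]]
4.55 [ 0.5521 -0.2149  0.2269] tool delta [1.212e-01 4.011e-01 1.000e-04] q6 [-3.27105991e+01  2.64883473e+01  6.92326001e+01  4.22061568e-03
  8.37384506e+01 -1.00156940e+02] f [ 0.33523901  0.03297449 -3.34893626]
```

Scaled: 0.035 m / 0.8 = 0.0438, 0.03 m / 0.8 = 0.0375.

{"method": "tcp_steps", "body": {
  "increments": [
    {"d":[0.0063,0.0188,0],"aperture":0.02},
    {"d":[0.0113,0.0375,0],"aperture":0.02},
    {"d":[0.0125,0.0438,0],"aperture":0.02},
    {"d":[0.0125,0.0438,0],"aperture":0.02},
    {"d":[0.0125,0.0438,0],"aperture":0.02},
    {"d":[0.0125,0.0438,0],"aperture":0.02},
    {"d":[0.0125,0.0438,0],"aperture":0.02},
    {"d":[0.0125,0.0438,0],"aperture":0.02},
    {"d":[0.0125,0.0438,0],"aperture":0.02},
    {"d":[0.0125,0.0375,0],"aperture":0.02}
  ]
}}

```text
time_s: 5.55
position: [0.5857, 0.12, 0.2195]
tool_rot: [[-0.924, 0.383, -0.004], [0.383, 0.924, 0.0], [0.004, -0.001, -1.0]]
ft_force: [1.6, 0.2, -4.2]
grip_width: 0.0324
gripper_force: 60.3
```

{"method": "tcp_steps", "body": {
  "increments": [
    {"d":[0.0125,0.0375,0],"aperture":0.02},
    {"d":[0.0125,0.0375,0],"aperture":0.02},
    {"d":[0.01,0.025,0],"aperture":0.02},
    {"aperture":0.02},
    {"aperture":0.02},
    {"aperture":0.02}
  ]
}}

```text
time_s: 6.15
position: [0.5913, 0.2014, 0.2205]
tool_rot: [[-0.923, 0.384, -0.002], [0.384, 0.923, -0.0], [0.002, -0.001, -1.0]]
ft_force: [1.2, -0.2, -3.0]
grip_width: 0.0322
gripper_force: 60.3
```

```bash
python3 st.py .594 .202 .225
```

```text
6.15 [0.5913 0.2014 0.2205] tool delta [-0.0023  0.0016 -0.0045] q6 [ 7.97346488e+00  3.03061396e+01  6.36204562e+01 -1.06221665e-02
  8.61801671e+01 -5.94353532e+01] f [ 1.17715981 -0.16169323 -2.96222571]
```

Scaled: 0.02 m / 0.8 = 0.025, 0.013 m / 0.8 = 0.0163.

{"method": "tcp_steps", "body": {
  "increments": [
    {"d":[-0.0029,0.002,0.025],"aperture":0.02},
    {"d":[0,0,0.025],"aperture":0.02},
    {"d":[0,0,0.0163],"aperture":0.02},
    {"aperture":0.02},
    {"aperture":0.02}
  ]
}}

```text
time_s: 6.65
position: [0.5947, 0.2019, 0.1687]
tool_rot: [[-0.923, 0.385, 0.0], [0.385, 0.923, -0.0], [-0.0, -0.0, -1.0]]
ft_force: [0.3, -0.8, -2.2]
grip_width: 0.0324
gripper_force: 60.3
```

Run:
```python
from rig import env, eyes
from h import *
o=env.observe(); print(o['position'])
T=eyes.get_image('top');S=eyes.get_image('side');W=eyes.get_image('wrist')
for n,d in zip('TSW',(T,S,W)): np.savez(f'pics/{n}2.npz',**d)
a=T['pixels'][185:305,195:335];b=S['pixels'][160:300,220:350];w=W['pixels']
f=lambda i:cv2.resize(np.ascontiguousarray(i[:,:,::-1]),(400,300),interpolation=cv2.INTER_CUBIC)
cv2.imwrite('pics/c2.png',np.vstack([np.hstack([f(a[:105]),f(b[:,:])]),np.hstack([f(w),f(w)*0])]))
z=o['position'][2]-.025+.008
h=cv2.cvtColor(T['pixels'],cv2.COLOR_RGB2HSV)
```

```text
[0.5946628  0.20189573 0.16868056]
```

View pics/c2.png

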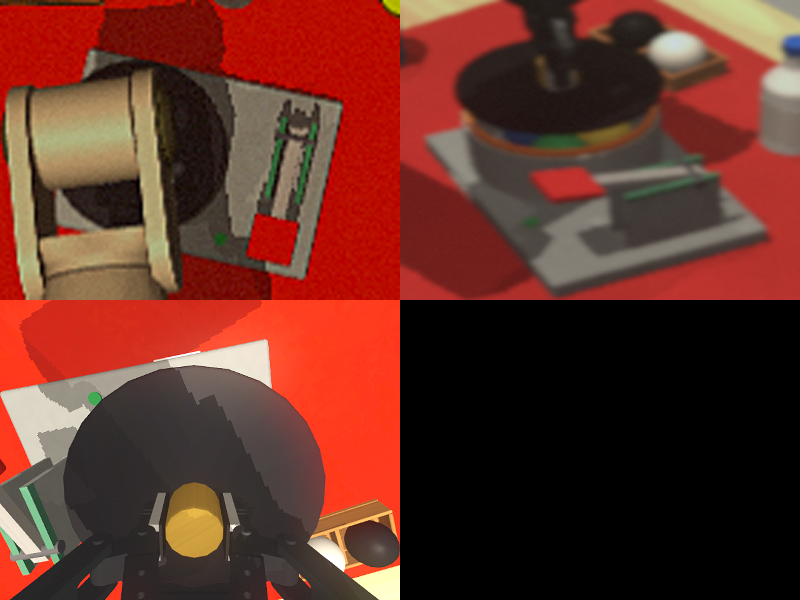

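The lid hangs over the drum and looks centred and level in the side view. I'll check numerically, then lower it.

Run:
```python
from h import *
W=dict(np.load('pics/W2.npz'));S=dict(np.load('pics/S2.npz'));z=.1687-.025+.008
def dark(d,box,v,sat):
    h=cv2.cvtColor(d['pixels'],cv2.COLOR_RGB2HSV); m=cv2.inRange(h,np.array((0,0,0)),np.array((179,sat,v))); q=m*0;x0,y0,x1,y1=box;q[y0:y1,x0:x1]=m[y0:y1,x0:x1]
    q=cv2.morphologyEx(q,cv2.MORPH_OPEN,np.ones((3,3)));return cv2.convexHull(max(cv2.findContours(q,0,1)[0],key=cv2.contourArea))[:,0]
hw=dark(W,(100,100,525,300),120,120); print('wrist lid',circ(plane(W,hw,z)))
hs=dark(S,(230,172,318,202),70,255); hs=hs[(hs[:,1]<200)&(hs[:,1]>176)];print('side lid',len(hs),circ(plane(S,hs,z)))
```

```bash
python3 st.py .594 .202 .145
```

```text
wrist lid [0.59496204 0.2013199  0.0872252 ]
side lid 5 [0.59911299 0.19807641 0.08608898]
6.8 [0.5949 0.2023 0.1694] tool delta [ 0.0007 -0.0006  0.0244] q6 [ 8.00422670e+00  3.27952129e+01  6.77967328e+01  4.34665444e-04
  7.93075401e+01 -5.94139333e+01] f [-0.15478033 -0.35887342 -2.72052569]
```

Scaled: 0.008 m / 0.8 = 0.01, 0.006 m / 0.8 = 0.0075.

{"method": "tcp_steps", "body": {
  "increments": [
    {"d":[0,0,0.01],"aperture":0.02},
    {"d":[0,0,0.01],"aperture":0.02},
    {"d":[0,0,0.0075],"aperture":0.02},
    {"d":[0,0,0.005],"aperture":0.02},
    {"d":[0,0,0.0038],"aperture":0.02},
    {"d":[0,0,0.0025],"aperture":0.02},
    {"aperture":0.02}
  ]
}}

```text
time_s: 7.5
position: [0.5946, 0.2025, 0.1375]
tool_rot: [[-0.923, 0.384, 0.0], [0.384, 0.923, -0.0], [-0.0, 0.0, -1.0]]
ft_force: [0.2, 0.5, -3.0]
grip_width: 0.0323
gripper_force: 60.5
```

Scaled: 0.002 m / 0.8 = 0.0025.

{"method": "tcp_steps", "body": {
  "increments": [
    {"d":[0,0,0.0025],"aperture":0.02},
    {"d":[0,0,0.0025],"aperture":0.02},
    {"d":[0,0,0.0025],"aperture":0.02},
    {"aperture":0.02}
  ]
}}

```text
time_s: 7.9
position: [0.5946, 0.2025, 0.1326]
tool_rot: [[-0.924, 0.384, 0.002], [0.384, 0.924, 0.0], [-0.001, 0.001, -1.0]]
ft_force: [-3.7, -1.4, 5.8]
grip_width: 0.0323
gripper_force: 61.3
```

{"method": "tcp_steps", "body": {
  "increments": [
    {"d":[0,0,0.0025],"aperture":0.02},
    {"d":[0,0,0.0025],"aperture":0.02},
    {"aperture":0.02}
  ]
}}

```text
time_s: 8.2
position: [0.5946, 0.2025, 0.129]
tool_rot: [[-0.924, 0.384, 0.002], [0.384, 0.924, 0.0], [-0.002, 0.001, -1.0]]
ft_force: [-4.6, -1.2, 8.4]
grip_width: 0.0323
gripper_force: 61.7
```

Scaled: 0.002 m / 0.8 = 0.0025.

{"method": "tcp_steps", "body": {
  "increments": [
    {"d":[0,0,0.0025],"aperture":0.02},
    {"d":[0,0,0.0025],"aperture":0.02},
    {"aperture":0.02}
  ]
}}

```text
time_s: 8.5
position: [0.5947, 0.2025, 0.1288]
tool_rot: [[-0.924, 0.383, 0.005], [0.383, 0.924, -0.0], [-0.005, 0.002, -1.0]]
ft_force: [-13.9, -2.9, 32.8]
grip_width: 0.0323
gripper_force: 64.2
```

{"method": "tcp_steps", "body": {
  "increments": [
    {"d":[0,0,0.0025],"aperture":0.02},
    {"d":[0,0,0.0013],"aperture":0.02},
    {"aperture":0.02},
    {"aperture":0.02}
  ]
}}

```text
time_s: 8.9
position: [0.5948, 0.2026, 0.1288]
tool_rot: [[-0.924, 0.383, 0.008], [0.383, 0.924, -0.0], [-0.007, 0.003, -1.0]]
ft_force: [-21.9, -4.2, 52.4]
grip_width: 0.0321
gripper_force: 66.1
```

It has bottomed at TCP z 0.1288, where 0.129 was expected for home. I'm relaxing the push and releasing.

Scaled: -0.003 m / 0.8 = -0.0038, -0.001 m / 0.8 = -0.0013.

{"method": "tcp_steps", "body": {
  "increments": [
    {"d":[0,0,-0.0038],"aperture":0.02},
    {"d":[0,0,-0.0038],"aperture":0.02},
    {"d":[0,0,-0.0013],"aperture":0.02},
    {"aperture":0.02},
    {"aperture":0.085},
    {"aperture":0.085},
    {"aperture":0.085},
    {"aperture":0.085},
    {"aperture":0.085},
    {"aperture":0.085}
  ]
}}

```text
time_s: 9.9
position: [0.5945, 0.2025, 0.1272]
tool_rot: [[-0.923, 0.384, -0.0], [0.384, 0.923, -0.0], [0.0, -0.0, -1.0]]
ft_force: [-0.2, 0.4, 0.1]
grip_width: 0.0852
gripper_force: 0.0
```

{"method": "tcp_steps", "body": {
  "increments": [
    {"d":[0,0,-0.025],"aperture":0.085},
    {"d":[0,0,-0.0375],"aperture":0.085},
    {"d":[0,0,-0.0375],"aperture":0.085},
    {"aperture":0.085}
  ]
}}

```text
time_s: 10.3
position: [0.5959, 0.2028, 0.2117]
tool_rot: [[-0.923, 0.384, 0.008], [0.384, 0.924, 0.001], [-0.007, 0.004, -1.0]]
ft_force: [-1.1, 0.2, -0.1]
grip_width: 0.085
gripper_force: 0.0
```

Run:
```python
from rig import env, eyes
from h import *
S=eyes.get_image('side');W=eyes.get_image('wrist');np.savez('pics/W3.npz',**W)
f=lambda i:cv2.resize(np.ascontiguousarray(i[:,:,::-1]),(400,300),interpolation=cv2.INTER_CUBIC)
cv2.imwrite('pics/c3.png',np.hstack([f(S['pixels'][180:285,220:360]),f(W['pixels'])]))
```

```bash
python3 st.py .503 .061 .22
```

```text
10.4 [0.5945 0.2025 0.2076] tool delta [ 0.0302 -0.1658 -0.0125] q6 [ 8.02628582e+00  3.10912654e+01  6.43816555e+01 -5.98867530e-04
  8.44782520e+01 -5.94127289e+01] f [-0.04017396  0.42755693  0.39229544]
```

View pics/c3.png

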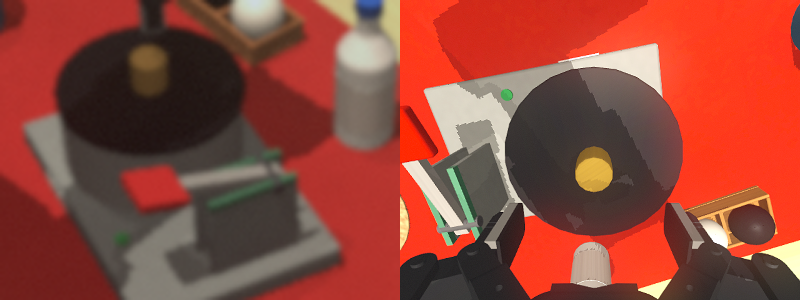

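The lid is flush on the rim with no orange visible, and the pad is still up at its rest angle. I'm moving to the pad with the fingers shut.

Scaled: -0.035 m / 0.8 = -0.0438, -0.03 m / 0.8 = -0.0375.

{"method": "tcp_steps", "body": {
  "increments": [
    {"d":[0.0038,-0.0188,-0.0063],"aperture":0.04},
    {"d":[0.0075,-0.0375,-0.0063],"aperture":0},
    {"d":[0.0075,-0.0438,0],"aperture":0},
    {"d":[0.0075,-0.0438,0],"aperture":0},
    {"d":[0.0075,-0.0375,0],"aperture":0},
    {"d":[0.0038,-0.025,0],"aperture":0},
    {"d":[0,0,0.0125],"aperture":0},
    {"d":[0,0,0.025],"aperture":0},
    {"d":[0,0,0.0125],"aperture":0},
    {"aperture":0}
  ],
  "force": 40
}}

```text
time_s: 11.4
position: [0.5029, 0.0622, 0.1753]
tool_rot: [[-0.924, 0.383, -0.004], [0.383, 0.924, 0.001], [0.004, -0.001, -1.0]]
ft_force: [-0.2, -0.3, -0.2]
grip_width: -0.0003
gripper_force: 0.0
```

```bash
python3 st.py .5025 .062 .17
```

Run:
```python
from rig import env, eyes
from h import *
S=eyes.get_image('side');T=eyes.get_image('top')
f=lambda i:cv2.resize(np.ascontiguousarray(i[:,:,::-1]),(400,300),interpolation=cv2.INTER_CUBIC)
cv2.imwrite('pics/c4.png',np.hstack([f(S['pixels'][180:285,220:360]),f(T['pixels'][200:290,220:340])]))
```

```text
11.4 [0.5029 0.0622 0.1753] tool delta [ 0.0002 -0.0003  0.0053] q6 [-6.35948925e+00  2.11801820e+01  8.73478281e+01  7.86467480e-03
  7.17151852e+01 -7.38288720e+01] f [-0.21355446 -0.25099578 -0.24283738]
```

View pics/c4.png

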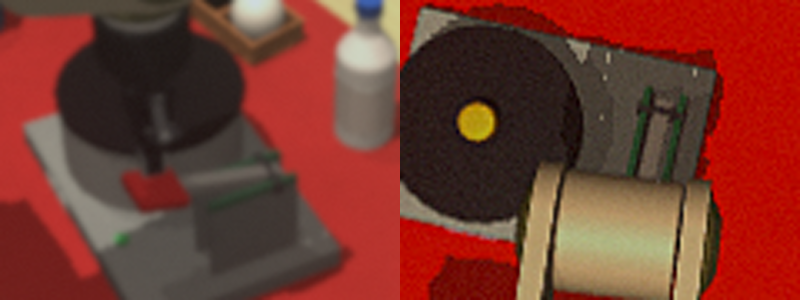

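The fingertips are over the middle of the red pad, and the lid lies level and centred on the drum. I'm pressing in steps.

Scaled: 0.006 m / 0.8 = 0.0075, 0.004 m / 0.8 = 0.005.

{"method": "tcp_steps", "body": {
  "increments": [
    {"d":[0,0,0.0075],"aperture":0},
    {"d":[0,0,0.0075],"aperture":0},
    {"d":[0,0,0.0075],"aperture":0},
    {"d":[0,0,0.005],"aperture":0},
    {"d":[0,0,0.005],"aperture":0},
    {"aperture":0}
  ]
}}

```text
time_s: 12.1
position: [0.5033, 0.0617, 0.151]
tool_rot: [[-0.923, 0.384, -0.001], [0.384, 0.923, 0.0], [0.001, -0.0, -1.0]]
ft_force: [-0.3, 0.0, 3.3]
grip_width: 0.0001
gripper_force: 1.2
```

{"method": "tcp_steps", "body": {
  "increments": [
    {"d":[0,0,0.005],"aperture":0},
    {"d":[0,0,0.005],"aperture":0},
    {"d":[0,0,0.005],"aperture":0},
    {"aperture":0},
    {"aperture":0}
  ]
}}

```text
time_s: 12.6
position: [0.5033, 0.0617, 0.1393]
tool_rot: [[-0.923, 0.384, -0.001], [0.384, 0.923, 0.0], [0.001, -0.0, -1.0]]
ft_force: [-2.7, 0.6, 3.6]
grip_width: 0.0
gripper_force: 2.0
```

Scaled: 0.004 m / 0.8 = 0.005, 0.003 m / 0.8 = 0.0038.

{"method": "tcp_steps", "body": {
  "increments": [
    {"d":[0,0,0.005],"aperture":0},
    {"d":[0,0,0.0038],"aperture":0},
    {"d":[0,0,0.0025],"aperture":0},
    {"aperture":0},
    {"aperture":0},
    {"aperture":0}
  ]
}}

```text
time_s: 13.2
position: [0.5031, 0.0617, 0.1303]
tool_rot: [[-0.923, 0.384, -0.001], [0.384, 0.923, 0.0], [0.001, -0.0, -1.0]]
ft_force: [-4.8, 1.5, 4.8]
grip_width: -0.0001
gripper_force: 2.7
```

Run:
```python
from rig import env, eyes
from h import *
S=eyes.get_image('side')
f=lambda i:cv2.resize(np.ascontiguousarray(i[:,:,::-1]),(800,600),interpolation=cv2.INTER_CUBIC)
cv2.imwrite('pics/c5.png',f(S['pixels'][180:285,220:360]))
o=env.observe();print(o['position'],o['ft_force'])
```

```text
[0.50314426 0.06171216 0.13030099] [-4.57361955  1.76348695  6.17148255]
```

View pics/c5.png

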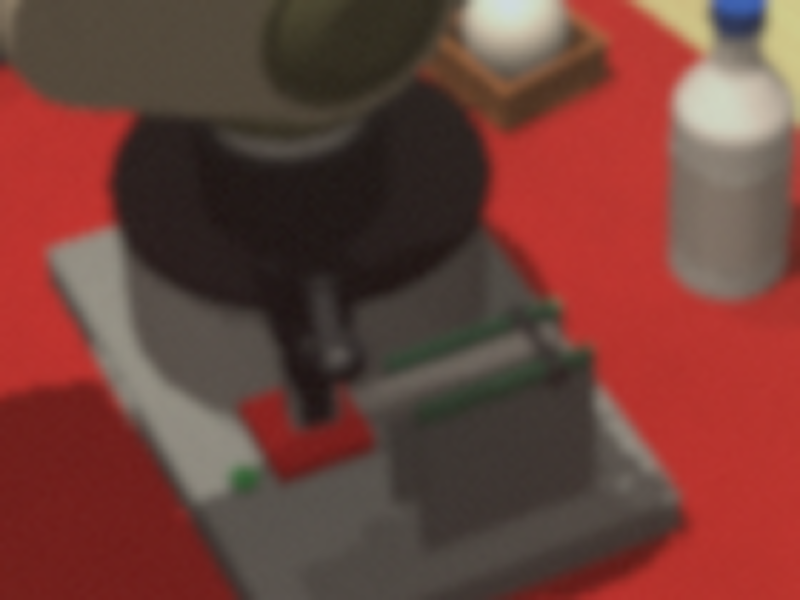

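The bar lies flush with the green cheek edges. The tip is at 0.119 m with about 6 N on the pad, which matches level, and the lid is seated. I'm handing in.

```bash
python3 -c "
from rig import env, eyes
print(env.close_job())"
```

```text
the job is handed in; nothing more can be done
None
```

The lid is pressed fully home on the drum, and the job was handed in at about 13 s with the arm holding the lever level at about 6 N, off the lid; no verdict was returned.

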